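# Seat the ball stake in the bench holder

## Robot

A 7-joint arm with a two-finger parallel gripper is mounted at the origin on the work surface. World frame = base frame: x ahead of the robot, y to its left, z up, the work surface at z = 0. Lengths are in m, angles in degrees, forces in N, time in s.
With the tool pointing down it reaches from about 0.4 to 0.85 m from the base axis. Payload 4.4 kg.
Tool frame: the origin (TCP) lies midway between the tips of the shut fingers; the grasp point (between the pads) lies 19 mm behind it; z points along the fingers, y is the line along which they close (so a half turn about z gives the same grasp; the last joint's range is limited). The gripper opens to 94 mm and grips with 3 to 60 N. Pads are 16 mm wide; open, the fingers measure 119 mm over their backs; the gripper's body (75 mm by 177 mm) begins 78 mm behind the grasp point.
Start: joints at [71.001, 36.005, 2.206, 86.941, -1.547, 57.084, -1.146], TCP at [0.171, -0.627, 0.205] pointing down, gripper open.
Joint ranges: [-175.42, 175.42], [-21.48, 121.26], [-71.46, 75.88], [10.55, 141.38], [-63.04, 243.04], [13.31, 113.54], [-168.57, 168.57]. Speed limits (degrees/s): [147.25, 147.25, 180, 180, 180, 180, 180].

## Interface

Orientations are given as [roll, pitch, yaw] about the fixed x, y, z axes, in that order (R = Rz(yaw) Ry(pitch) Rx(roll)).
In Python, from bench import bot gives the robot as it stands. The module is installed in compiled form; this text tells all that it offers.
- The arm moves only by the tool carry_out, never from a script. Its argument "plan" is a list of rows, each a list of 3 entries, a list of its own where there are three numbers: the gripper's target within -1 to 1 (fully open at 1, half-way at 0, shut at -1), then the shift along the tool's x, y, z in cm, then the turn about the tool's z in degrees. In form: [[fingers, [tx, ty, tz], yaw], ...]. A call has 1 to 10 rows; each row shifts and turns the commanded pose from where the row before left it, along the tool's axes as they then stand; what a row does not reach is not made up. A row lasts 1/12 s, in which the tool goes at most 41.7 mm and 7.16 degrees, less where a joint would pass 70% of its speed; a pose out of reach is approached as far as the arm can. A call is refused whole if a number of a shift passes 4.17 or a number of a turn 7.16, either way. A call with a gripper value outside its range is refused whole. The fingers move at their own pace and stop on an object; "squeeze" is the grip in N (left out, the last holds). Time passes only in rows, so rows that do not move let the fingers close. It gives the time, the measured TCP pose, the force, the opening and the grip force at its end, in the units of the state.
- bot.state(): the state, without advancing time (a new reading comes with each control period).
- bot.read_camera(name): name is "scene" or "top" or "wrist"; returns the picture (420x560x3 uint8, red, green, blue); there is no depth.
- bot.camera_info(name): a dict with "fx", "fy", "cx", "cy" (pixels), "k1" (the pictures are not rectified: a ray, as slopes to the right and down, at radius r is drawn at 1 + k1 r^2 times it, then the intrinsics apply), "xyz" and "attitude" of the camera in the world. Camera axes: x right, y up, looking along -z (the intrinsics and any distortion apply to the point x, -y, -z); pixel columns grow to the right and rows downward; lengths in m; the calibration is good to about 2 mm. A picture is of the moment at which its call begins: read the wrist's pose just before it. camera_info takes no time and is no camera call; for the wrist camera it gives the pose at the moment of the call.
- bot.job_done(): hands the job in; it is judged then, once.
Trained networks look in the newest picture that a camera, given by its name, has taken for a name from the list of things; names that differ only in an ending like _2 or _b are one class to them, and where a whole thing is asked for, a point or a joint stands for the part that bears it (a point fixed in the world has none). Each returns a list of dicts, best first, with "score" (0 to 1); they miss things now and then, are a little off and sometimes report something else, mostly with a low value. They report only what shows in the picture. A call takes as long as a camera call. They do not tell look-alikes from the thing itself.
- bot.regions_of(camera, name): "mask" (420x560 bool, what is visible of it) and "extent" ([left, top, width, height] in pixels, round what is visible of it).
The state is a dict: "clock": time; "joint_positions": joint angles; "dq": joint speeds; "effort": joint torques, N m; "tool_pos": TCP position; "ee_rot": TCP orientation; "ft_force": force on the tool from outside, world axes, zero at the start; "moment": the same for the moment, N m; "opening": opening from 0.0 (shut) to 1.0 (fully open); "finger_force": force on a finger pad.
Only numpy, scipy, OpenCV 4.12 (cv2) and the standard library are available. Lean on these libraries where they do the work, as an engineer would, in place of code of your own. Each camera call takes 0.05 s, during which the arm holds its last target. There are 200 camera calls.

## Task

Take the ball-headed stake with the blue collar out of the wooden rack and set it in the bore of the green stake holder. Lean it over by about 20 degrees and start it edge-first, so that the low edge of its foot goes into the mouth of the bore, then straighten it and slide it down until it is fully home before letting go. Leave the other two stakes standing in the rack.

Things in the scene. Friction and masses are not known exactly. Their poses are not given: they have to be found in the camera images.
- ball_stake_mid (a point): Ball stake: steel pin 150 mm tall, 0.34 kg; shank 20 mm in diameter from the flat foot up to 120 mm, then a blue collar (34 mm wide, 8 mm thick) and a 25 mm steel ball. This point is its centre, 75 mm above the foot; z runs from foot to ball. Stands loose in one of 3 sockets (25 mm wide, 30 mm deep, 90 mm apart, any order) of a fixed wooden rack 250 x 60 x 40 mm high; lifts straight up.
- bore (a point): Centre of the bore's mouth in the stake holder, a fixed green block 80 x 80 mm on a wooden foot 130 x 110 mm. The mouth is in the flat top, 62 mm above the bench. Bore: round, vertical, 24 mm in diameter, 40 mm deep, flat bottom, 3 mm chamfer at the mouth; z points up out of it. Leaning 20 degrees, the 20 mm shank enters by its low edge about 6 mm, foot centre about 3 mm below the mouth.
- flat_stake_mid (a point): A second stake of the same make: steel shank 20 mm in diameter, 150 mm tall in all, with a flat brass head 28 mm in diameter and 22 mm high, above a yellow collar. This point is its centre, 75 mm above its foot; z runs up the shank.
- cone_stake_mid (a point): A third stake of the same make: steel shank 20 mm in diameter, 150 mm tall in all, with a pointed dark steel cone 22 mm high, above a red collar. This point is its centre, 75 mm above its foot; z runs up the shank.
There are look-alikes about, which are no part of the job. Leave any purple look-alike of the part that bears bore alone.

How it is judged (in metres and radians):
On the way, in this order (a step that is already met when the one before it is completed fails the run):
1. the ball stake, leaning at least 9 degrees, has the low edge of its foot in the mouth of the bore (its foot centre within 7 mm of the bore's centre line, at most 20 mm in) (x of bore in the frame of ball_stake_mid between -0.007 and 0.007 m and y of bore in the frame of ball_stake_mid between -0.007 and 0.007 m and z of bore in the frame of ball_stake_mid between -0.0745 and -0.055 m and angle between ball_stake_mid's own z axis and vertical above 0.157 rad), for 0.1 s.
2. still held by the gripper, the ball stake is upright (within 10 degrees) and down the bore to within 10 mm of the bottom (x of bore in the frame of ball_stake_mid between -0.01 and 0.01 m and y of bore in the frame of ball_stake_mid between -0.01 and 0.01 m and z of ball_stake_mid in the frame of bore below 0.045 m and angle between ball_stake_mid's own z axis and vertical below 0.175 rad and contact force between the fingers and anything else above 0.5 N), for 0.1 s.
At the end, for the whole second after the job is handed in: The ball stake stands released in the holder's bore, within 6 mm of its bottom, within 10 mm of its centre line and within 10 degrees of upright; the other two stakes stand in the rack, within 30 mm of where they were and 17 degrees of upright (x of bore in the frame of ball_stake_mid between -0.01 and 0.01 m and y of bore in the frame of ball_stake_mid between -0.01 and 0.01 m and z of ball_stake_mid in the frame of bore below 0.041 m and angle between ball_stake_mid's own z axis and vertical below 0.175 rad and angle between each of flat_stake_mid, cone_stake_mid's own z axis and vertical below 0.3 rad and distance of each of flat_stake_mid, cone_stake_mid from where it was at the start of the episode below 0.03 m); the robot touches nothing.
It fails at once if one of the other two stakes is moved more than 50 mm (distance of any of flat_stake_mid, cone_stake_mid from where it was at the start of the episode above 0.05 m).
It also fails if it takes over 54 s, if anything falls off the work surface, if the arm or the gripper's body presses on something with over 40 N, if the wrist force passes 120 N, or if a joint passes its speed limit or range.

## Working session

There is one attempt and no reset: what is moved stays moved. The work goes in short steps, Python scripts to look and compute and a tool call to move; the robot and the scene stay as the last step left them, time stands still between calls to the robot, and variables do not carry over. Pictures are saved under pics/ and viewed, at most 10 in all, crops included, and the job is handed in when it is done.

Besides the shell and the picture viewer there is one more tool, called after "Emit:" as name(argument=value, ...) on one line, values as JSON. carry_out: Moves the arm, as the interface text tells. Its arguments: {"type":"object","properties":{"plan":{"type":"array","items":{"type":"array"}},"squeeze":{"type":"number"}},"required":["plan"]}

```bash
mkdir -p pics
cat > h.py <<'E'
import numpy as np, cv2
from bench import bot
from scipy.spatial.transform import Rotation as R
def att(a):
    a=np.array(a,float)
    if a.shape==(3,3): return a
    if a.size==4: return R.from_quat(a).as_matrix()
    return R.from_euler('xyz',a,degrees=True).as_matrix()
def ray(ci,u,v):
    K=np.array([[ci['fx'],0,ci['cx']],[0,ci['fy'],ci['cy']],[0,0,1]])
    p=cv2.undistortPoints(np.array([[[u,v]]],float),K,np.array([ci['k1'],0,0,0.]))[0,0]
    return np.array(ci['xyz']),att(ci['attitude'])@np.array([p[0],-p[1],-1.])
def at_z(ci,u,v,z):
    o,d=ray(ci,u,v); return o+d*(z-o[2])/d[2]
def proj(ci,P):
    q=att(ci['attitude']).T@(np.array(P)-ci['xyz']); x,y=q[0]/-q[2],-q[1]/-q[2]
    s=1+ci['k1']*(x*x+y*y); return np.array([ci['fx']*x*s+ci['cx'],ci['fy']*y*s+ci['cy']])
def snap(c):
    ci=bot.camera_info(c); return ci,bot.read_camera(c)
def save(n,im): cv2.imwrite('pics/'+n,im[:,:,::-1])
E
python3 - <<'E'
from h import *
print(bot.state())
for c in('scene','top'):
    ci,im=snap(c); print(c,ci); save(c+'0.png',im)
    for n in('ball_stake_mid','flat_stake_mid','cone_stake_mid','bore'):
        for r in bot.regions_of(c,n):
            ys,xs=np.nonzero(r['mask']); print(n,round(r['score'],2),r['extent'],xs.mean().round(1),ys.mean().round(1),len(xs))
E
```

```text
{'clock': 0.0, 'joint_positions': array([71.00127024, 36.05702092,  2.20373736, 86.99499373, -1.54676416,
       57.08422151, -1.1465771 ]), 'dq': array([-0.00054876, -0.0114524 , -0.02658996, -0.02029211, -0.04367435,
       -0.13672332, -0.02779637]), 'effort': array([-4.86805945e-06, -5.49726248e+01,  1.14395600e+00, -1.86629140e+01,
       -5.21778781e-02,  2.37207877e-02,  1.99048877e-04]), 'tool_pos': array([ 0.17057769, -0.6265322 ,  0.20458156]), 'ee_rot': array([-1.79893497e+02,  2.16976368e-03,  1.52272023e+01]), 'ft_force': array([ 0.06238007, -0.2396004 ,  0.01449387]), 'moment': array([ 0.01810384, -0.00996172, -0.00951291]), 'finger_force': 0.0, 'opening': 0.99821702576309}
scene {'fx': 457.1141115457449, 'fy': 457.1141115457449, 'cx': 284.48786607810825, 'cy': 217.70693183534075, 'k1': 0.03127593272042547, 'xyz': array([1.3621599 , 0.05056076, 0.77862202]), 'attitude': array([50.47989129,  1.4056171 , 90.15717518])}
ball_stake_mid 0.74 [129.4, 205.3, 18.7, 44.2] 138.8 224.0 408
ball_stake_mid 0.34 [204.1, 216.0, 17.1, 45.4] 211.9 235.0 510
flat_stake_mid 0.78 [208.6, 213.0, 14.3, 47.0] 212.0 235.3 509
cone_stake_mid 0.96 [163.5, 211.4, 19.2, 44.1] 174.9 231.9 411
bore 0.88 [382.3, 208.9, 73.1, 53.6] 416.7 235.5 2254
bore 0.63 [304.9, 216.1, 64.1, 57.1] 336.6 246.6 2263
top {'fx': 410.2802190788176, 'fy': 410.2802190788176, 'cx': 279.8617744837668, 'cy': 207.7495219454796, 'k1': -0.047562390769464696, 'xyz': array([0.47424334, 0.02413437, 1.00855143]), 'attitude': array([  3.49703636,   0.74805061, -91.4733061 ])}
ball_stake_mid 0.65 [416.9, 179.2, 28.1, 16.6] 432.3 187.9 315
flat_stake_mid 0.73 [342.6, 160.1, 20.0, 17.1] 353.5 168.8 266
cone_stake_mid 0.56 [380.4, 170.4, 24.1, 17.4] 393.7 178.1 279
bore 0.68 [124.8, 188.0, 60.0, 62.7] 151.9 218.1 2502
bore 0.65 [203.9, 168.9, 60.0, 66.9] 231.3 202.2 2361
bore 0.63 [416.7, 180.0, 28.8, 17.0] 433.0 187.7 303
```

Run:
```python
import cv2,numpy as np
a=cv2.imread('pics/scene0.png')[180:300,110:480];b=cv2.imread('pics/top0.png')[140:290,100:470]
cv2.imwrite('pics/c0.png',np.vstack([cv2.resize(a,None,fx=2.1,fy=2.1,interpolation=3),cv2.resize(b,None,fx=2.1,fy=2.1,interpolation=3)]))
```

```text
(no output)
```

View pics/c0.png

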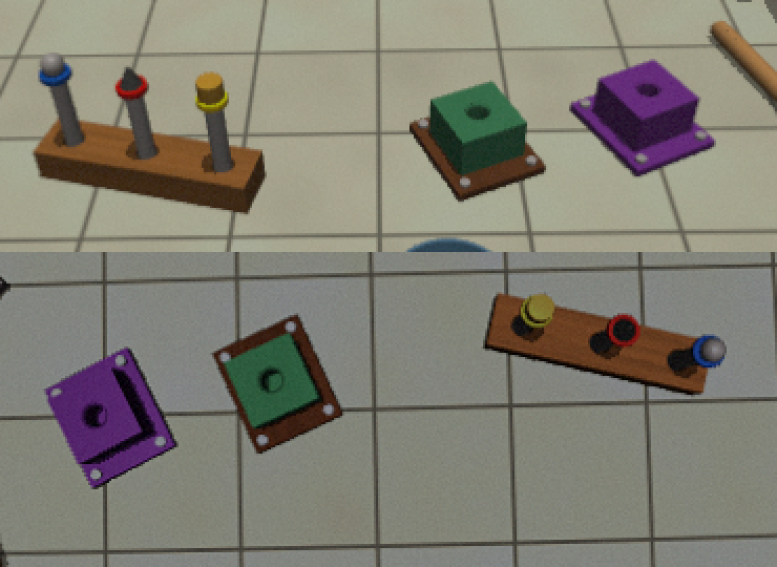

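Candidates: ball stake with blue collar at scene (136,212) / top (437,187); red cone at (173,218); yellow flat at (211,224); green holder at scene (338,233) / top (230,201); purple look-alike at (418,223). The crop confirms the blue-collar ball stake is the rack's end one, and the green holder is the middle block.

Run:
```python
from h import *
for c,box in(('scene',(110,180,240,300)),('top',(320,140,470,220))):
    ci=bot.camera_info(c); im=cv2.cvtColor(cv2.imread(f'pics/{c}0.png'),cv2.COLOR_BGR2HSV)
    for n,lo,hi in(('blue',105,125),('red',172,180),('yel',26,34)):
        m=cv2.inRange(im,(lo,130,60),(hi,255,255)); k=np.zeros_like(m);k[box[1]:box[3],box[0]:box[2]]=1; m=m*k
        if not m.any(): print(c,n,'none');continue
        x,y,w,h=cv2.boundingRect(m); u,v=x+w/2-.5,y+h/2-.5
        print(c,n,(x,y,w,h),at_z(ci,u,v,.134).round(4))
    m=cv2.inRange(im,(60,80,20),(90,255,255)); nn,l,s,cc=cv2.connectedComponentsWithStats(m); i=1+s[1:,4].argmax(); print(c,'green',s[i],cc[i])
ci=bot.camera_info('top');print('bore top',at_z(ci,229.5,201,.062))
ci=bot.camera_info('scene');print('bore scene',at_z(ci,110+479/2.1,180+113/2.1,.062))
```

```text
scene blue (129, 211, 15, 10) [ 0.5637 -0.3018  0.134 ]
scene red (169, 225, 6, 2) [ 0.6007 -0.2147  0.134 ]
scene yel (203, 224, 16, 8) [ 0.6096 -0.1281  0.134 ]
scene green [   0  147   45   60 1747] [ 19.38122496 172.9479107 ]
top blue (430, 180, 15, 15) [ 0.5636 -0.3043  0.134 ]
top red (394, 171, 9, 14) [ 0.5863 -0.221   0.134 ]
top yel (348, 162, 15, 14) [ 0.6081 -0.1293  0.134 ]
top green [ 207  179   45   45 1202] [229.13810316 200.96505824]
bore top [0.5511664  0.15137334 0.062     ]
bore scene [0.55616426 0.15689699 0.062     ]
```

Emit:
carry_out(plan=[[1, [0, 0, -1.2], 5.96], [1, [0, 0, -1.2], 5.96], [1, [0, 0, -1.2], 5.96], [1, [0, 0, -1.2], 5.96], [1, [0, 0, -1.2], 5.96], [1, [2.3, -3.17, 0], 0], [1, [2.3, -3.17, 0], 0], [1, [2.3, -3.17, 0], 0], [1, [2.3, -3.17, 0], 0], [1, [2.3, -3.17, 0], 0]])

```text
clock: 1.33
tool_pos: [0.3232, -0.5014, 0.2657]
ee_rot: [180.0, -0.0, -14.6]
ft_force: [0.4, -1.1, 0.4]
opening: 1.003
finger_force: 0.0
```

Emit:
carry_out(plan=[[0.5, [2.3, -3.17, 0], 0], [0.5, [2.3, -3.17, 0], 0], [0.5, [2.3, -3.17, 0], 0], [0.5, [2.3, -3.17, 0], 0], [0.5, [2.3, -3.17, 0], 0], [0.5, [2.3, -3.17, 0], 0], [0.5, [2.3, -3.17, 0], 0], [0.5, [0, 0, 0], 0], [0.5, [0, 0, 0], 0], [0.5, [0, 0, 0], 0]])

```text
clock: 2.17
tool_pos: [0.533, -0.329, 0.2654]
ee_rot: [179.9, 0.0, -14.6]
ft_force: [0.5, -1.4, 0.0]
opening: 0.75
finger_force: 0.0
```

Run:
```python
from h import *
s=bot.state(); print(s['tool_pos'],s['ee_rot'],s['opening'])
ci,im=snap('wrist'); print(ci); save('w1.png',im)
for P in((.5637,-.303,.134),(.609,-.1287,.134)): print(proj(ci,P))
```

```text
[ 0.53300558 -0.32898789  0.26539011] [ 1.79944891e+02  3.88681435e-02 -1.45742724e+01] 0.7499950631896878
{'fx': 350.92561458399547, 'fy': 350.92561458399547, 'cx': 285.5008071126802, 'cy': 215.1890513872303, 'k1': -0.08231555831485149, 'xyz': array([ 0.60604468, -0.34884076,  0.44531089]), 'attitude': array([-1.52898285e+01, -9.79743244e-02, -1.04590877e+02])}
[247.32787439 180.15810213]
[ 55.23159521 181.60063218]
```

View pics/w1.png

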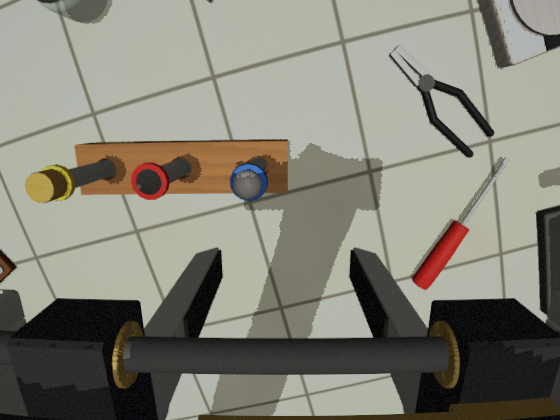

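Wrist view: blue-collar ball stake at (249,181), red cone (150,181), yellow flat (50,185), matching the projected (247,180) within about 1.5 mm. Fingers come in from the bottom; pliers and screwdriver lie off to the right.

Emit:
carry_out(plan=[[0.3, [1.14, -1.59, 1.5], 0], [0.3, [1.14, -1.59, 1.5], 0], [0.3, [0, 0, 1], 0], [0.3, [0, 0, 0], 0], [0.3, [0, 0, 0], 0]])

```text
clock: 2.63
tool_pos: [0.5618, -0.3054, 0.2253]
ee_rot: [179.9, 0.1, -14.7]
ft_force: [-0.8, -0.5, 0.4]
opening: 0.648
finger_force: 0.0
```

Run:
```python
from h import *
s=bot.state(); p=s['tool_pos'];print(p,s['ee_rot'],s['opening'])
ci,im=snap('wrist'); save('w2.png',im)
hsv=cv2.cvtColor(im,cv2.COLOR_RGB2HSV); m=cv2.inRange(hsv,(105,130,40),(125,255,255)); m[:, :150]=0; m[:,400:]=0
n,l,st,cc=cv2.connectedComponentsWithStats(m); i=1+st[1:,4].argmax(); x,y,w,h=st[i][:4]; print(st[i])
q=at_z(ci,x+w/2-.5,y+h/2-.5,.134); a=np.radians(s['ee_rot'][2]); d=q-p
print(q, 'tool dx,dy', d[0]*np.cos(a)+d[1]*np.sin(a), d[0]*np.sin(a)-d[1]*np.cos(a))
```

```text
[ 0.56177286 -0.30535379  0.22526288] [ 1.79930626e+02  9.79088579e-02 -1.47227782e+01] 0.6479502905949078
[261 196  42  37 515]
[ 0.5646107 -0.3041583  0.134    ] tool dx,dy 0.0024408415109886212 -0.0018774621301849844
```

View pics/w2.png

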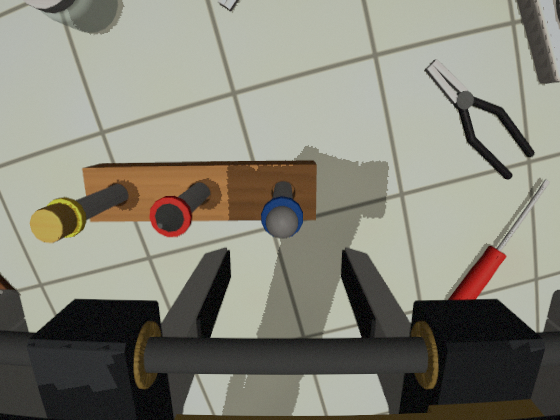

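The stake head is at (282,216), centred between the fingers with about 2 mm offset. I'll descend and close on the shank.

Emit:
carry_out(plan=[[0.3, [0.2, -0.15, 3.4], 0], [0.3, [0, 0, 3.5], 0], [0.3, [0, 0, 3.5], 0], [0.3, [0, 0, 3.5], 0], [0.3, [0, 0, 0], 0], [-1, [0, 0, 0], 0], [-1, [0, 0, 0], 0], [-1, [0, 0, 0], 0], [-1, [0, 0, 0], 0], [-1, [0, 0, 0], 0]], squeeze=15)

```text
clock: 3.52
tool_pos: [0.5673, -0.3033, 0.0888]
ee_rot: [179.9, -0.2, -14.6]
ft_force: [-0.2, -0.9, 5.2]
opening: 0.358
finger_force: 15.0
```

Opening 34 mm: the straight fingers bear on the collar well above the pads. I'll reopen, rise so the pad centres sit on the collar, and regrip there.

Emit:
carry_out(plan=[[0.0, [0, 0, 0], 0], [0.0, [0, 0, 0], 0], [0.0, [-0.15, 0, -1.4], 0], [0.0, [0, 0, -1.3], 0], [0.0, [0, 0, 0], 0], [0.0, [0, 0, 0], 0]])

```text
clock: 4.02
tool_pos: [0.5651, -0.3024, 0.1147]
ee_rot: [180.0, -0.1, -14.6]
ft_force: [0.9, 0.3, -0.6]
opening: 0.5
finger_force: 0.0
```

Run:
```python
from h import *
s=bot.state(); print(s['tool_pos'],s['ee_rot'],s['ft_force'],s['opening'])
ci,im=snap('wrist'); save('w3.png',im[150:400,120:460])
```

```text
[ 0.56512996 -0.30237367  0.11466138] [ 1.79977130e+02 -1.14799895e-01 -1.45685167e+01] [ 0.87165544  0.2865709  -0.58263561] 0.4998044865554057
```

View pics/w3.png

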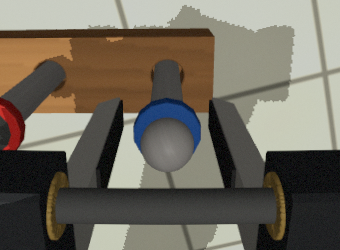

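The collar sits between the pads. Now I'll grip it, lift 20 mm (foot still about 10 mm in the socket), and check.

Emit:
carry_out(plan=[[-1, [0, 0, 0], 0], [-1, [0, 0, 0], 0], [-1, [0, 0, 0], 0], [-1, [0, 0, 0], 0], [-1, [0, 0, -0.5], 0], [-1, [0, 0, -0.75], 0], [-1, [0, 0, -0.75], 0], [-1, [0, 0, 0], 0], [-1, [0, 0, 0], 0]], squeeze=20)

```text
clock: 4.82
tool_pos: [0.5651, -0.3024, 0.1344]
ee_rot: [180.0, -0.1, -14.6]
ft_force: [-0.4, 0.0, -3.3]
opening: 0.35
finger_force: 20.0
```

Emit:
carry_out(plan=[[-1, [-0.54, 0, 0.02], 0], [-1, [-0.54, 0, 0.05], 0], [-1, [-0.54, 0, 0.07], 0], [-1, [-0.54, 0, 0.1], 0], [-1, [-0.54, 0, 0.13], 0], [-1, [-0.54, 0, 0.15], 0], [-1, [-0.54, 0, 0.18], 0], [-1, [-0.54, 0, 0.2], 0], [-1, [0, 0, 0], 0]])

```text
clock: 5.57
tool_pos: [0.521, -0.2909, 0.124]
ee_rot: [-180.0, 0.1, -14.6]
ft_force: [0.1, -0.6, -1.8]
opening: 0.353
finger_force: 20.0
```

```bash
cat >> h.py <<'E'
def look(n):
    s=bot.state(); print(s['clock'],s['tool_pos'],s['ee_rot'],s['ft_force'],s['opening'])
    ims=[]
    for c in('scene','wrist'):
        ci,im=snap(c); P=np.array(s['tool_pos'])
        if c=='scene':
            u,v=np.round(proj(ci,P)).astype(int); u=np.clip(u,60,499);v=np.clip(v,55,364)
            ims.append(cv2.resize(im[v-55:v+55,u-60:u+60],(436,400),interpolation=3))
            np.save('crop.npy',[u-60,v-55,436/120]); np.save('scene.npy',im)
        else: ims.append(cv2.resize(im[130:410,150:410],(364,400),interpolation=3))
    save(n,np.hstack(ims))
E
python3 -c "
from h import *
look('l4.png');print(np.load('crop.npy'))"
```

```text
5.5667 [ 0.52101772 -0.2908835   0.12402855] [-1.79985981e+02  1.11706490e-01 -1.46042221e+01] [ 0.13523741 -0.63404728 -1.83874185] 0.35334298899333993
[ 86.         152.           3.63333333]
```

View pics/l4.png

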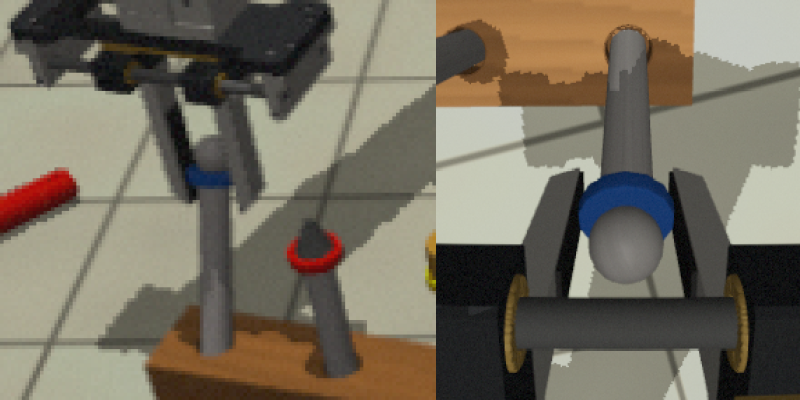

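The scene view (left) shows the stake leaned over in the socket, pivoting at the collar; the wrist view (right) shows the shank running from the collar at (625,205) up to the socket at (628,40), with the neighbours untouched. I'll tighten the grip and draw it out along its axis.

Emit:
carry_out(plan=[[-1, [0, 0, 0], 0], [-1, [0, 0, 0], 0], [-1, [-0.25, 0, -0.7], 0], [-1, [-0.25, 0, -0.7], 0], [-1, [-0.35, 0, -1.0], 0], [-1, [0, 0, -2.0], 0], [-1, [0, 0, -2.0], 0], [-1, [0, 0, -2.0], 0], [-1, [0, 0, -2.0], 0], [-1, [0, 0, 0], 0]], squeeze=60)

```text
clock: 6.5
tool_pos: [0.5159, -0.2903, 0.2332]
ee_rot: [179.9, -0.4, -14.6]
ft_force: [0.8, -0.7, -2.6]
opening: 0.342
finger_force: 60.0
```

```bash
python3 -c "
from h import *
look('l5.png');print(np.load('crop.npy'))"
```

```text
6.5 [ 0.51592874 -0.29032042  0.23319974] [179.90472185  -0.39397393 -14.59226862] [ 0.75904202 -0.70298894 -2.63314202] 0.34231487895624174
[ 76.         112.           3.63333333]
```

View pics/l5.png

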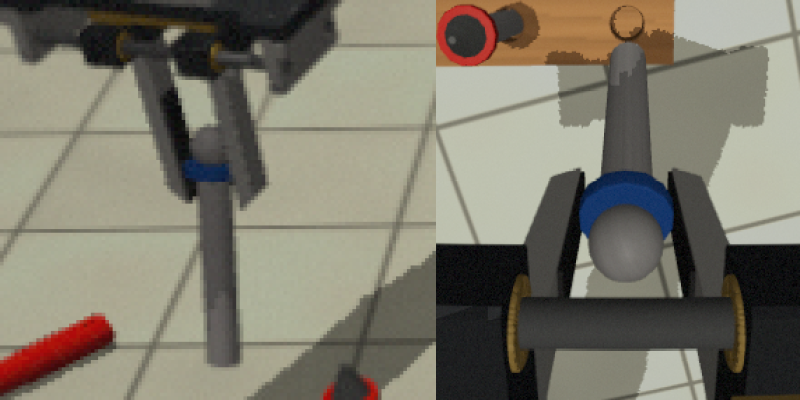

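```bash
cat >> h.py <<'E'
def stake(th,s,off=(0,0,-.019),ring=24,r=.01,h=0):
    T=att(s['ee_rot']); t=np.radians(th); a=np.array([-np.sin(t),0,-np.cos(t)]) # tool frame, foot->ball (z down)
    f=np.array(off)-(.124-h)*a; e1=np.array([np.cos(t),0,-np.sin(t)]); e2=np.array([0,1,0])
    g=np.linspace(0,2*np.pi,ring,endpoint=False)[:,None]
    return s['tool_pos']+T@f, s['tool_pos']+(f+r*(np.cos(g)*e1+np.sin(g)*e2))@T.T
E
python3 - <<'E'
from h import *
s=bot.state(); ci=bot.camera_info('wrist'); cs=bot.camera_info('scene')
for th in range(14,30,2):
    f,rg=stake(th,s); p=np.array([proj(ci,x) for x in rg]); q=np.array([proj(cs,x) for x in rg])
    p=(p-[150,130])*1.4+[436,0]; q=(q-[76,112])*3.633
    print(th,f.round(4),'wrist top v',p[:,1].min().round(1),'u',p[:,0].min().round(0),p[:,0].max().round(0),'scene bottom',q[:,1].max().round(1),q.mean(0).round(1))
E
```

```text
14 [ 0.5432 -0.2965  0.1278] wrist top v 51.0 u 606.0 641.0 scene bottom 369.6 [236.7 362.9]
16 [ 0.5472 -0.2976  0.129 ] wrist top v 44.1 u 606.0 641.0 scene bottom 371.9 [233.1 365.5]
18 [ 0.5512 -0.2986  0.1302] wrist top v 37.2 u 606.0 641.0 scene bottom 373.9 [229.4 368. ]
20 [ 0.5552 -0.2997  0.1316] wrist top v 30.3 u 606.0 641.0 scene bottom 375.7 [225.6 370.2]
22 [ 0.5591 -0.3007  0.1332] wrist top v 23.4 u 606.0 641.0 scene bottom 377.3 [221.9 372.3]
24 [ 0.5629 -0.3017  0.1349] wrist top v 16.5 u 605.0 641.0 scene bottom 378.7 [218.  374.1]
26 [ 0.5667 -0.3027  0.1367] wrist top v 9.6 u 605.0 642.0 scene bottom 379.9 [214.2 375.7]
28 [ 0.5705 -0.3036  0.1387] wrist top v 2.7 u 605.0 642.0 scene bottom 380.9 [210.3 377.1]
```

The stake kept its lean (about 17–22°) after lifting. I'll go up, over and clear of the other stakes, to above the green holder.

Emit:
carry_out(plan=[[-1, [-1.0, 0, -2.2], 0], [-1, [-1.0, 0, -2.2], 0], [-1, [-0.43, -2.0, 0], 0], [-1, [-0.65, -3.0, 0], 0], [-1, [-0.78, -3.65, 0], 0], [-1, [-0.78, -3.65, 0], 0], [-1, [-0.78, -3.65, 0], 0], [-1, [-0.78, -3.65, 0], 0], [-1, [-0.78, -3.65, 0], 0], [-1, [-0.78, -3.65, 0], 0]])

```text
clock: 7.43
tool_pos: [0.5052, -0.0075, 0.271]
ee_rot: [179.9, 0.2, -14.6]
ft_force: [0.9, 0.1, -3.6]
opening: 0.343
finger_force: 60.0
```

Emit:
carry_out(plan=[[-1, [-0.78, -3.65, 0], 0], [-1, [-0.78, -3.65, 0], 0], [-1, [-0.78, -3.65, 0], 0], [-1, [-0.65, -3.0, 0], 0], [-1, [-0.43, -2.0, 0], 0], [-1, [-0.2, -1.0, 0], 0], [-1, [0, 0, 1.5], 0], [-1, [0, 0, 1.5], 0], [-1, [0, 0, 0], 0], [-1, [0, 0, 0], 0]])

```text
clock: 8.27
tool_pos: [0.5135, 0.1624, 0.2412]
ee_rot: [179.8, 0.2, -14.7]
ft_force: [0.1, 0.3, -2.9]
opening: 0.346
finger_force: 60.0
```

Run:
```python
from h import *
look('l6.png');print(np.load('crop.npy'))
s=bot.state();ci=bot.camera_info('wrist');cs=bot.camera_info('scene')
for th in(16,20,24):
    f,rg=stake(th,s); print(th,f, proj(ci,f), proj(cs,f))
for c in(ci,cs): print('bore',proj(c,(.5515,.152,.062)))
```

```text
8.2667 [0.51353318 0.16235374 0.24124113] [ 1.79838595e+02  1.68166965e-01 -1.46551203e+01] [ 0.1095805   0.32494692 -2.93617337] 0.34559808554252225
[283.         104.           3.63333333]
16 [0.54810498 0.15442847 0.1426105 ] [283.9292359  173.05728977] [338.47386351 204.67300375]
20 [0.55606825 0.15234821 0.14528804] [283.90244151 163.18924049] [337.91636074 205.93225429]
24 [0.56383144 0.15032037 0.14853318] [283.87264596 153.33326104] [337.37879817 206.95365222]
bore [285.64345941 157.7264535 ]
bore [335.84137199 232.53193346]
```

View pics/l6.png

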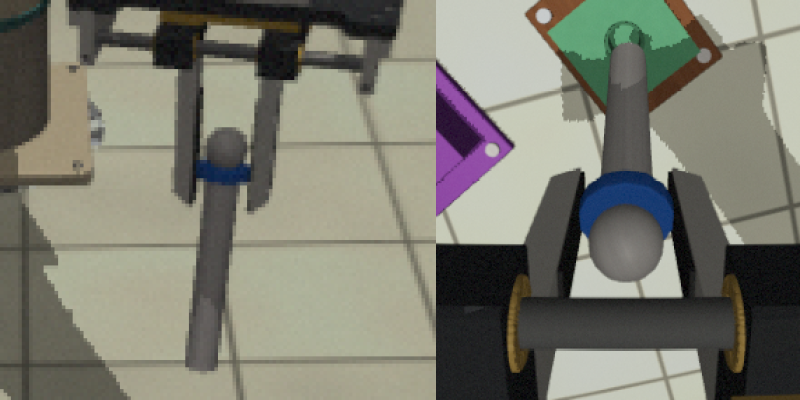

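```bash
cat >> h.py <<'E'
def bbox(m):
    n,l,st,cc=cv2.connectedComponentsWithStats(m); i=1+st[1:,4].argmax(); return st[i],cc[i],(l==i)
def hsvmask(im,lo,hi,box):
    m=cv2.inRange(cv2.cvtColor(im,cv2.COLOR_RGB2HSV),lo,hi); k=np.zeros_like(m); k[box[1]:box[3],box[0]:box[2]]=1; return m*k
E
python3 - <<'E'
from h import *
s=bot.state()
ci,im=snap('wrist'); np.save('wr.npy',im)
b,c,_=bbox(hsvmask(im,(105,130,30),(125,255,255),(200,200,400,320))); print('wrist blue',b)
for h in(.120,.128):
    f,rg=stake(19,s,r=.017,h=h,ring=48); p=np.array([proj(ci,x) for x in rg]); print(' pred',p.min(0).round(1),p.max(0).round(1))
# hole: dark within green, wrist
for name,I,box,cc in(('wrist',im,(230,130,345,215),ci),('scene',cv2.imread('pics/scene0.png')[:,:,::-1],(300,205,375,275),bot.camera_info('scene')),('top',cv2.imread('pics/top0.png')[:,:,::-1],(203,175,256,228),bot.camera_info('top'))):
    I=np.ascontiguousarray(I); g=hsvmask(I,(55,60,20),(95,255,255),box); v=cv2.cvtColor(I,cv2.COLOR_RGB2HSV)[:,:,2]
    b,c,m=bbox(g); print(name,'green',b,c)
    x,y,w,h=b[:4]; big=cv2.resize(I[y:y+h,x:x+w],None,fx=1,fy=1); 
    if name!='wrist':
        Vs=v[y:y+h,x:x+w]; print(Vs[h//2-14:h//2+14:1,w//2-14:w//2+14] if name=='top' else Vs[0:26,w//2-18:w//2+18])
E
```

```text
wrist blue [ 252  249   68   48 1783]
 pred [249.9 244.7] [316.6 293.9]
 pred [248.6 255.7] [317.7 305.3]
wrist green [ 230  130  109   74 4212] [284.002849   157.31196581]
scene green [ 315  219   46   44 1423] [336.93675334 240.24314828]
[[161 164 166 165 163 166 164 163 164 166 164 164 165 164 166 162 165 163
  165 150 139 130 120 112 118 140 163 166 161 130 106 143 166 167 164 167]
 [163 161 161 163 161 165 162 166 166 163 164 167 166 164 166 164 142 143
  123 116 111 110 107 106 109 114 149 167 166 134 102 136 166 167 167 167]
 [159 164 163 162 166 164 163 162 165 166 165 167 166 143 142 124 113 112
  106 108 106 107 106 108 108 108 118 166 168 143 102 129 165 169 166 166]
 [161 162 162 162 164 163 165 163 167 152 142 131 121 114 114 106 108 109
  106 106 108 107 108 107 106 107 106 132 164 151 110 120 161 168 168 167]
 [164 165 163 166 163 166 143 139 123 116 112 110 107 103 103 107 108 109
  109 109 107 109 106 113 109 106 109 112 144 156 114 111 158 167 167 165]
 [161 162 162 142 142 122 116 112 109 109 106 108 103 109 106 107 106 108
  106 105 107 105 110 104 110 106 106 109
[... 5656 characters left out ...]
 90  93  96  89  93  90  89  94  94  89  91  91  85  89  92  92  90  94
   94  86  90  91  89  93  93  93  96  90]
 [ 99  96  90  89  97  92  92  95  92  92  94  89  92  87  89  90  93  91
   93  91  89  91  90  86  90  94  90  89]
 [ 79  90  89  90  89  87  93  90  90  97  95  91  91  92  90  90  89  88
   96  89  92  93  92  91  94  90  94  94]
 [ 74  93  92  96  89  90  89  92  94  95  93  89  95  93  91  92  91  94
   93  92  93  92  98  88  94  95  91  92]
 [ 53  86  85  99  92  93  93  93  91  93  89  88  87  92  96  91  88  93
   96  92  93  94  93  96  94  99  99  74]
 [ 48  74  96  96  97  88  93  93  97  96  92  95  95  90  94  89  91  90
   86  90  91  95  90  97  80  61  56  27]]
```

Run:
```python
from h import *
print(at_z(bot.camera_info('top'),228.6,200.5,.062),at_z(bot.camera_info('scene'),337.3,233,.062))
ci=bot.camera_info('wrist'); print(at_z(ci,282.9,157.1,.062),at_z(ci,280.9,157.1,.062))
im=np.load('wr.npy'); save('w7.png',cv2.resize(im[125:215,225:345],None,fx=6,fy=6,interpolation=3))
```

```text
[0.55238582 0.15344589 0.062     ] [0.55324924 0.15528299 0.062     ]
[0.55315738 0.15489975 0.062     ] [0.55367548 0.15687865 0.062     ]
```

View pics/w7.png

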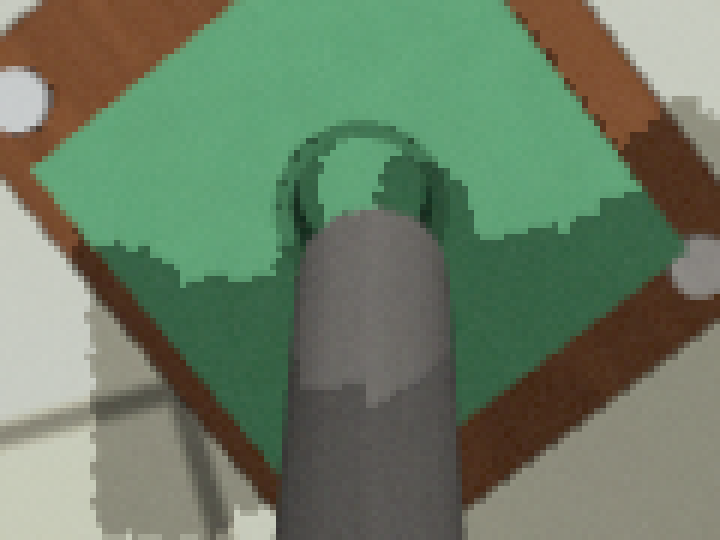

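Close view: bore mouth centred at about (361,204) in the crop, i.e. wrist px (285,159), and the shank's foot end at (372,210). All cameras agree on the bore at about (0.552, 0.155), and the lean is about 17°. I'll align and lower to just above the mouth.

Emit:
carry_out(plan=[[-1, [0.3, -0.14, 1.5], 0], [-1, [0.25, -0.1, 2.0], 0], [-1, [0, 0, 2.0], 0], [-1, [0, 0, 1.2], 0], [-1, [0, 0, 0.5], 0], [-1, [0, 0, 0], 0], [-1, [0, 0, 0], 0]])

```text
clock: 9.0
tool_pos: [0.5213, 0.1649, 0.1713]
ee_rot: [-180.0, -0.1, -14.6]
ft_force: [0.6, 0.3, -2.9]
opening: 0.341
finger_force: 60.0
```

Run:
```python
from h import *
s=bot.state(); print(s['clock'],s['tool_pos'],s['ee_rot'],s['ft_force'])
ci,im=snap('wrist'); cs,sc=snap('scene')
B=(.5522,.1548,.062)
u,v=proj(cs,B); print('scene bore',u,v,'wrist bore',proj(ci,B)); u,v=int(u),int(v)
f,_=stake(17.3,s,off=(-.002,0,-.019)); print('foot',f,proj(cs,f),proj(ci,f))
a=cv2.resize(sc[v-35:v+25,u-30:u+30],(420,420),interpolation=3); b=cv2.resize(im[120:215,245:330],(376,420),interpolation=3)
print('scene origin',u-30,v-35,'x7; wrist origin 245,120 x4.42 at 420'); save('l8.png',np.hstack([a,b]))
```

```text
9.0 [0.52131161 0.16490304 0.17127033] [-1.79958487e+02 -6.62336261e-02 -1.45931150e+01] [ 0.60261992  0.2924654  -2.8553846 ]
scene bore 337.0562262387115 232.7087827809785 wrist bore [286.52027045 173.73519163]
foot [0.55519033 0.15615705 0.0719204 ] [337.95320325 230.36400911] [283.97260456 172.39284195]
scene origin 307 197 x7; wrist origin 245,120 x4.42 at 420
```

View pics/l8.png

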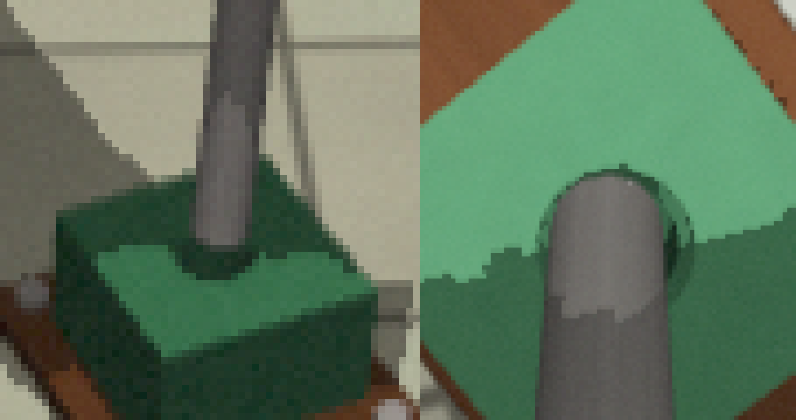

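Both views show the foot over the mouth, about 1.5 mm to the left in the wrist view (foot centre 607 vs. hole centre 615) and about 2 mm too far in +x. I'll correct that and start it edge-first.

Emit:
carry_out(plan=[[-1, [-0.16, 0.17, 0], 0], [-1, [0, 0, 0], 0], [-1, [0, 0, 0.5], 0], [-1, [0, 0, 0.4], 0], [-1, [0, 0, 0.3], 0], [-1, [0, 0, 0.2], 0], [-1, [0, 0, 0], 0], [-1, [0, 0, 0], 0], [-1, [0, 0, 0], 0]])

```text
clock: 9.85
tool_pos: [0.5187, 0.1636, 0.1565]
ee_rot: [180.0, -0.0, -14.6]
ft_force: [-0.8, 0.0, -0.9]
opening: 0.346
finger_force: 60.0
```

Edge is in: foot centre about 5 mm below the mouth, only about 2 N contact. I'll dwell slightly deeper, then ease the grip and straighten about the bore.

Emit:
carry_out(plan=[[-1, [0, 0, 0.2], 0], [-1, [0, 0, 0], 0], [-1, [0, 0, 0], 0], [-1, [0, 0, 0], 0]])

```text
clock: 10.18
tool_pos: [0.5188, 0.1637, 0.1543]
ee_rot: [-180.0, -0.0, -14.6]
ft_force: [-0.7, 0.9, -3.2]
opening: 0.348
finger_force: 60.0
```

Emit:
carry_out(plan=[[-1, [0, 0, 0], 0], [-1, [0.4, 0, -0.05], 0], [-1, [0.45, 0, -0.05], 0], [-1, [0.45, 0, -0.05], 0], [-1, [0.45, 0, -0.05], 0], [-1, [0.45, 0, 0], 0], [-1, [0.45, 0, 0], 0], [-1, [0, 0, 0], 0]], squeeze=25)

```text
clock: 10.85
tool_pos: [0.5456, 0.1565, 0.1565]
ee_rot: [-180.0, -0.1, -14.6]
ft_force: [-0.8, 1.5, -2.5]
opening: 0.349
finger_force: 25.0
```

Emit:
carry_out(plan=[[-1, [0.45, 0, 0], 0], [-1, [0.4, 0, 0], 0], [-1, [0, 0, 0], 0], [-1, [0, 0, 0.3], 0], [-1, [0, 0, 0.3], 0], [-1, [0, 0, 0.3], 0], [-1, [0, 0, 0.3], 0], [-1, [0, 0, 0], 0]])

```text
clock: 11.52
tool_pos: [0.5519, 0.1548, 0.1437]
ee_rot: [180.0, 0.1, -14.6]
ft_force: [-1.0, 0.3, -2.9]
opening: 0.351
finger_force: 25.0
```

Emit:
carry_out(plan=[[-1, [0, 0, 0.3], 0], [-1, [0, 0, 0.3], 0], [-1, [0, 0, 0.3], 0], [-1, [0, 0, 0.3], 0], [-1, [0, 0, 0.2], 0], [-1, [0, 0, 0], 0], [-1, [0, 0, 0], 0]])

```text
clock: 12.1
tool_pos: [0.5524, 0.1548, 0.1302]
ee_rot: [180.0, 0.0, -14.6]
ft_force: [-0.2, 0.8, -4.0]
opening: 0.349
finger_force: 25.0
```

Emit:
carry_out(plan=[[-1, [0, 0, 0.2], 0], [-1, [0, 0, 0.2], 0], [-1, [0, 0, 0.1], 0], [-1, [0, 0, 0], 0], [-1, [0, 0, 0], 0], [-1, [0, 0, 0], 0]])

```text
clock: 12.6
tool_pos: [0.5524, 0.1548, 0.1254]
ee_rot: [180.0, 0.0, -14.6]
ft_force: [-0.5, -0.0, -3.3]
opening: 0.348
finger_force: 25.0
```

Emit:
carry_out(plan=[[-1, [0, 0, 0.2], 0], [-1, [0, 0, 0.1], 0], [-1, [0, 0, 0.1], 0], [-1, [0, 0, 0], 0], [-1, [0, 0, 0], 0], [-1, [0, 0, 0], 0]])

```text
clock: 13.1
tool_pos: [0.5545, 0.155, 0.1249]
ee_rot: [-179.9, -0.3, -14.6]
ft_force: [-4.4, -1.1, 18.3]
opening: 0.354
finger_force: 25.0
```

Run:
```python
from h import *
s=bot.state(); print(s['clock'],s['tool_pos'],s['ft_force'])
cs,sc=snap('scene'); np.save('sc9.npy',sc); ci,im=snap('wrist'); np.save('wr9.npy',im)
b,c,_=bbox(hsvmask(sc,(105,130,30),(125,255,255),(300,150,380,260))); print('scene blue',b)
for z in(.146,.150,.154,.158,.162):
    g=np.linspace(0,6.28,40); p=np.array([proj(cs,(.5522+.017*np.cos(t),.1548+.017*np.sin(t),z+dz)) for t in g for dz in(-.004,.004)]); print(z,p.min(0).round(1),p.max(0).round(1))
b,c,_=bbox(hsvmask(im,(105,130,30),(125,255,255),(200,200,400,320))); print('wrist blue',b)
```

```text
13.1 [0.55454511 0.15500369 0.12489394] [-4.36551466 -1.14752793 18.28154283]
scene blue [332 202  15   9  78]
0.146 [331.2 198.6] [346.6 210.7]
0.15 [331.3 197.2] [346.7 209.3]
0.154 [331.3 195.8] [346.9 207.9]
0.158 [331.4 194.3] [347.  206.5]
0.162 [331.5 192.9] [347.1 205. ]
wrist blue [ 252  248   68   54 1511]
```

Firm bottom contact (18 N) and the collar's height in the scene view matches the home position. I'll ease off, release and withdraw upward.

Emit:
carry_out(plan=[[-1, [0, 0, -0.2], 0], [-1, [0, 0, 0], 0], [0.1, [0, 0, 0], 0], [0.1, [0, 0, 0], 0], [0.1, [0, 0, 0], 0], [0.1, [0, 0, 0], 0], [0.1, [0, 0, -1], 0], [0.1, [0, 0, -2.5], 0], [0.1, [0, 0, -3.5], 0], [0.1, [0, 0, -3.5], 0]])

```text
clock: 14.03
tool_pos: [0.5518, 0.1546, 0.2296]
ee_rot: [179.9, 0.1, -14.6]
ft_force: [0.9, 0.3, -0.9]
opening: 0.551
finger_force: 0.0
```

Emit:
carry_out(plan=[[0.1, [-1, 0, -2], 0], [0.1, [-3, 0, 0], 0], [0.1, [-3, 0, 0], 0], [0.1, [0, 0, 0], 0], [0.1, [0, 0, 0], 0]])

```text
clock: 14.45
tool_pos: [0.4838, 0.1731, 0.2495]
ee_rot: [-180.0, -0.0, -14.5]
ft_force: [0.6, 0.1, -0.3]
opening: 0.546
finger_force: 0.0
```

Run:
```python
from h import *
s=bot.state(); print(s['clock'],s['tool_pos'],s['ft_force'],s['opening'])
cs,sc=snap('scene'); ct,tp=snap('top')
b,c,_=bbox(hsvmask(sc,(105,130,30),(125,255,255),(300,150,380,260))); print('scene blue',b)
a=cv2.resize(sc[170:280,110:390],(784,308),interpolation=3); t=cv2.resize(tp[140:240,180:460],(784,280),interpolation=3); save('l10.png',np.vstack([a,t]))
```

```text
14.45 [0.48379087 0.17310323 0.24946952] [ 0.62380167  0.14809095 -0.29289492] 0.5462341124181154
scene blue [332 202  15   9  77]
```

View pics/l10.png

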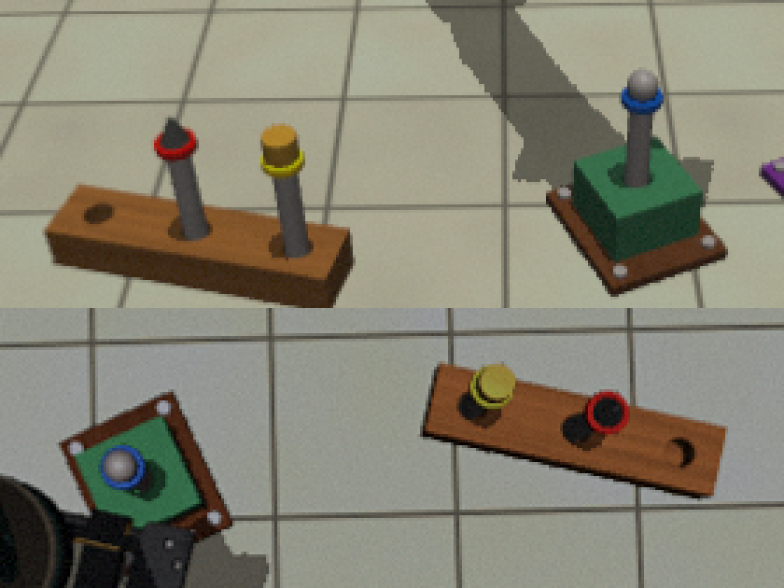

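The ball stake stands upright and home in the green holder, at (640,130) in the scene view. The cone (180,180) and flat (287,195) stakes still stand in the rack, and the gripper is clear.

```bash
python3 -c "
from bench import bot
print(bot.job_done())"
```

```text
the job is handed in; nothing more can be done
None
```

The blue-collar ball stake was started edge-first into the green holder's bore at about 17° of lean, then straightened, slid fully home and released. The other two stakes still stand in the rack, and the job was handed in at about 14.5 s; no verdict came back.

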